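Set the toaster's endless browning dial and start it

ROBOT

A 6-joint arm with a two-finger parallel gripper is mounted at the origin on the work surface. World frame = base frame: x ahead of the robot, y to its left, z up, the work surface at z = 0. Lengths are in m, angles in rad, forces in N, time in s.
With the tool pointing down it reaches from about 0.425 to 0.925 m from the base axis. Payload 12.5 kg.
Tool frame: the origin (TCP) lies at the very end of the fingers, on their centre line; the grasp point (between the pads) lies 19 mm behind it (ctrl.grip_depth is the distance from the TCP to the grasp point, in m); x points along the fingers, z is the direction in which the jaws open and shut, and the axes are right-handed (so a half turn about x gives the same grasp; the last joint's range is limited). The gripper opens to 85 mm and grips with 20 to 120 N. Pads are 22 mm wide; open, the fingers measure 114 mm over their backs; the gripper's body (76 mm by 85 mm) begins 54 mm behind the grasp point. The pads swing forward as they close: fully open they stand 13 mm farther back than shut.
Start: joints at [1.043, 0.491, 1.559, -0, 1.092, -0.106], TCP at [0.256, 0.57, 0.231] pointing down, gripper open.
Joint ranges: [-3.1, 3.1], [-0.84, 2.19], [0.05, 2.79], [-1.13, 4.28], [0.06, 2.93], [-2.69, 2.69]. Speed limits (rad/s): [2.22, 2.22, 2.79, 3.14, 3.14, 3.14].

INTERFACE

Orientations are given as a rotation vector (axis times angle).
In Python, from workcell import ctrl gives the robot as it stands.
- The arm moves only by the shell command python3 -m creep 'ROWS'. ROWS is a JSON object of lists of equal length, an entry for each row: "jaw": the opening, from 0 (shut) to 1 (fully open); "xyz": the shift along the world's x, y, z as a fraction of full scale, a list of three; "twist": the turn, a rotation vector about the world's x, y, z as a fraction of full scale, a list of three. A call has 1 to 12 rows; each row shifts and turns the commanded pose from where the row before left it; what a row does not reach is not made up. Full scale, the value 1, is 0.02 m for a shift and 0.5 rad for a turn. A row lasts 1/12 s, in which the tool goes at most 41.7 mm and 7.16 degrees, less where a joint would pass 70% of its speed; a pose out of reach is approached as far as the arm can. A call with a number of a shift or a turn outside -1 to 1 is refused whole. A call with a gripper value outside its range is refused whole. The fingers move at their own pace and stop on an object; the grip force is fixed at half the most. Time passes only in rows, so rows that do not move let the fingers close. It gives the time, the measured TCP pose, the force and the opening at its end, in the units of the state.
- ctrl.get_state(): the state, without advancing time (a new reading comes with each control period).
- ctrl.camera(name): name is "side" or "top"; returns a dict with "img" (384x512x3 uint8, red, green, blue), "mtx" (3x3 intrinsics, pixels), "position" and "rotation" of the camera in the world. Camera axes: x right, y down, z forward; pixel columns grow to the right and rows downward; lengths in m; the calibration is good to about 2 mm. A picture is of the moment at which its call begins. There is no depth.
- ctrl.sign_off(): hands the job in, once; it reports no verdict.
The state is a dict: "time": time; "q": joint angles; "joint_velocities": joint speeds; "effort": joint torques, N m; "tool_pos": TCP position; "tool_rot": TCP orientation; "wrist_force": force on the tool from outside, world axes, zero at the start; "wrist_torque": the same for the moment, N m; "gripper_width": opening from 0.0 (shut) to 1.0 (fully open).
Only numpy, scipy, OpenCV 4.12 (cv2) and the standard library are available. Lean on these libraries where they do the work, as an engineer would, in place of code of your own. Each camera call takes 0.05 s, during which the arm holds its last target.

TASK

Set the toaster: push the browning dial's knob down against its spring, with a steady 10 N or so, neither slack nor ramming it, and keep it pushed in like that whenever you turn it; turn it the shorter way round until its white pointer points at the orange mark, then let it spring back up. After that push the lever at the end of the toaster gently all the way down to start it heating, and leave everything else on the counter where it is.

Things in the scene. Friction and masses are not known exactly. Their poses are not given: they have to be found in the camera images.
- toaster: Steel toaster, 190 x 340 x 190 mm high, fixed to the counter. Origin under its centre; x from front to back, y along its length, z up. Flat top (deck) at z = 190 mm with two bread slots at its +y half (y -43 to 153 mm) and the dial near its -y end; nothing else rises from the deck. The lever stands out of its -y end face.
- dial_axis (a point): Centre of the dial on the toaster's deck (toaster x 0, y -115, z 190 mm); the dial turns about the vertical here. A grey disc (68 mm across, top 5 mm above the deck) carries the pointer; above it sits the black round knob, 40 mm across, 34 mm tall, to be gripped on its sides; knob and disc turn together.
- knob_seat (a point): Point on the dial's axis 48 mm above the deck. Seated on its stem, the knob's top stands 0 to 6 mm above it; the worn knob also rides loose, starting a further 0 to 12 mm higher; neither is known. Pushed down, it first slides almost freely (1 to 2 N) until seated, and only then meets the dial's spring. Afterwards it stays seated unless pulled up.
- pointer (a point): Tip of the white pointer line on the rim of the grey disc, 34 mm from the dial's axis, 5 mm above the deck.
- dial (a joint): Angle of the dial, rad, growing counter-clockwise seen from above; no stops, 2 pi further is the same setting. At multiples of 2 pi the pointer points to the toaster's front (its -x). At the start it is within 0.5 rad of the front with one turn already counted (about 6.28). Freed, it needs about 0.1 N m.
- dial_press (a joint): How far the dial is pushed in against its spring, m; 0 at rest. The spring pushes back with 6 N at first and 1.6 N more per mm. Whenever the dial turns it must be in by 1 to 5 mm, about 8 to 14 N (10 to 11 N is right): less grinds its teeth, more overstrains it. This reading is rough (1 mm); go by the force. Let go, it springs up to 0.
- mark_orange: Orange round mark, 10 mm across, nearly flush on the deck, 42 mm from the dial's axis: the setting wanted. Blue, green and white marks lie on the same circle. The four stand 1.3 and 2.1 rad to either side of the toaster's front direction; which is which varies. Origin at its centre.
- lever (a joint): Travel of the start lever, m: 0 up, 0.035 fully down. It moves straight down, needs 6 to 8 N, and stays where it is left.
- lever_top (a point): Centre of the top face of the lever's black paddle (42 mm along the toaster's x, 32 mm along its y, 10 mm thick), 31 mm out from the toaster's -y end face, 165 mm above the counter when up. Push straight down here.
- paddle: The lever's black paddle; its origin lies 5 mm below point lever_top. It is sprung on the lever and gives 1 mm for each 3 N pushed on it, at most 8 mm. It must not be pushed with more than 30 N; about 14 N at the bottom shows that the lever is fully down.
- plate: blue plastic plate, 190 mm across, 18 mm high; a bystander to leave alone. Origin under its centre.
- mug: glass mug, 76 mm across, 90 mm high; a bystander to leave alone. Origin under its centre.
- teaspoon: steel teaspoon, 140 mm long; a bystander to leave alone. Origin under its centre.
- butter_dish: lidded white ceramic butter dish, 110 x 170 mm, 84 mm high; a bystander to leave alone. Origin under its centre.
- jam_jar: amber jam jar, 68 mm across, 100 mm high; a bystander to leave alone. Origin under its centre.
- sugar_bowl: blue ceramic bowl, 100 mm across, 55 mm high; a bystander to leave alone. Origin under its centre.
- egg_cup: white egg cup, 48 mm across, 50 mm high; a bystander to leave alone. Origin under its centre.

How it is judged:
On the way, in this order (a step that is already met when the one before it is completed fails the run):
1. the pointer is at the orange mark and the dial has sprung back up (horizontal distance between pointer and mark_orange below 0.01 m and value of joint dial_press below 0.001 m and velocity of joint dial between -0.05 and 0.05 rad/s), for 0.2 s.
2. the lever is pushed fully down (value of joint lever above 0.031 m), for 0.2 s.
At the end, for the whole second after the job is handed in: The pointer tip lies within 10 mm (level distance) of the centre of the orange mark (8 mm is straight at it; about 0.16 rad to either side), the dial is up (less than 1 mm pressed) and still, and the lever is down by more than 31 of its 35 mm (all of step 1 and value of joint lever above 0.031 m); the robot touches nothing.
It fails at once if the dial is pushed in by more than 5 mm (about 14 N) (value of joint dial_press above 0.005 m).
It fails at once if the dial is turned (faster than 0.1 rad/s) while pushed in by less than 1 mm (about 8 N) (value of joint dial_press below 0.001 m and (velocity of joint dial above 0.1 rad/s or velocity of joint dial below -0.1 rad/s)).
It fails at once if the pointer passes the point opposite the orange mark (the longer way round) (horizontal distance between pointer and mark_orange above 0.07593 m).
It fails at once if the lever's paddle is pushed with more than 30 N (contact force between anything else and paddle above 30 N).
It fails at once if one of the things standing about is moved by more than 20 mm (distance of any of plate, mug, teaspoon, butter_dish, jam_jar, sugar_bowl, egg_cup from where it was at the start of the episode above 0.02 m).
It also fails if it takes over 72 s, if anything falls off the work surface, if the arm or the gripper's body presses on something with over 40 N, if the wrist force passes 120 N, or if a joint passes its speed limit or range.

## Working session

There is one attempt and no reset: what is moved stays moved. The work goes in short steps, Python scripts to look and compute and a shell command to move; the robot and the scene stay as the last step left them, time stands still between calls to the robot, and variables do not carry over. Pictures are saved under pics/ and viewed, and the job is handed in when it is done.

```bash
ls; mkdir -p pics; python3 - <<'E'
from workcell import ctrl
import cv2
s=ctrl.get_state();print(s)
for n in("side","top"):
    c=ctrl.camera(n);cv2.imwrite(f"pics/{n}0.png",c["img"][:,:,::-1]);print(n,c["mtx"],c["position"],c["rotation"])
E
```

```text
pics
{'time': 0.0, 'q': array([ 1.04339671e+00,  4.91544181e-01,  1.55947626e+00,  3.91870950e-05,
        1.09166767e+00, -1.05579552e-01]), 'joint_velocities': array([ 0.00030101,  0.0002769 , -0.00033782, -0.00184806, -0.00044106,
       -0.00080029]), 'effort': array([-6.74789917e-04, -6.18443012e+01, -2.61592430e+01, -1.58233238e-04,
        4.11149333e-03, -1.51311292e-05]), 'tool_pos': array([0.2557317 , 0.57003429, 0.23072805]), 'tool_rot': array([-0.89361869,  1.38074644,  0.8928559 ]), 'wrist_force': array([0.13871563, 0.61969019, 0.24903069]), 'wrist_torque': array([-0.00583607,  0.00145455,  0.02145042]), 'gripper_width': 1.0003242183917247}
side [[423.84801468   0.         253.36896101]
 [  0.         423.84801468 193.36848056]
 [  0.           0.           1.        ]] [ 0.03014942 -0.73739877  0.89747535] [-2.17819049  0.63661824 -0.3237121 ]
top [[452.38802771   0.         250.48384028]
 [  0.         452.38802771 194.03937962]
 [  0.           0.           1.        ]] [0.41753854 0.01858702 1.71273599] [-2.16741653  2.20435418 -0.08163153]
```

View pics/side0.png

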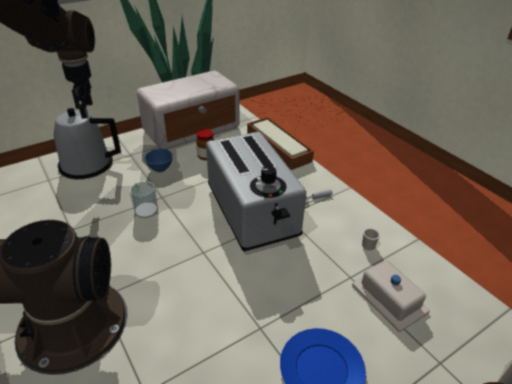

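View pics/top0.png

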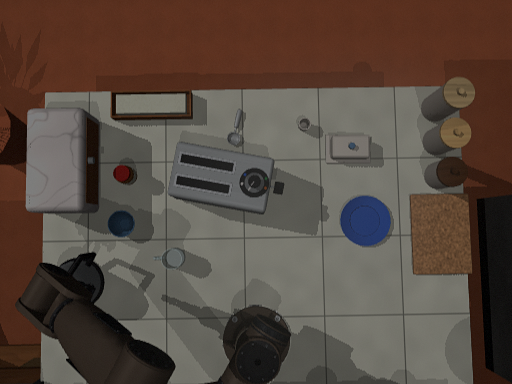

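Side view: the toaster is at about (255,188) and the dial at (268,180). Top view: the dial is at about (254,182), the paddle at (279,188), and the toaster's front faces the robot. I'll zoom in on both.

```bash
cat > h.py <<'E'
import numpy as np,cv2
from scipy.spatial.transform import Rotation as R
from workcell import ctrl
def ray(c,u,v):
    d=np.linalg.inv(c["mtx"])@[u,v,1.]; return R.from_rotvec(np.ravel(c["rotation"])).as_matrix()@d if np.size(c["rotation"])==3 else np.array(c["rotation"])@d
def onz(c,u,v,z):
    d=ray(c,u,v);p=np.array(c["position"]);return p+d*(z-p[2])/d[2]
def proj(c,P):
    M=R.from_rotvec(np.ravel(c["rotation"])).as_matrix();x=M.T@(np.array(P)-c["position"]);x=c["mtx"]@x;return x[:2]/x[2]
def tri(c1,p1,c2,p2):
    a,b=ray(c1,*p1),ray(c2,*p2);A=np.array(c1["position"]);B=np.array(c2["position"])
    t=np.linalg.lstsq(np.stack([a,-b],1),B-A,rcond=None)[0];return (A+a*t[0]+B+b*t[1])/2,np.linalg.norm(A+a*t[0]-B-b*t[1])
def crop(img,u0,v0,u1,v1,k,f):
    cv2.imwrite(f,cv2.resize(img[v0:v1,u0:u1,::-1],None,fx=k,fy=k,interpolation=cv2.INTER_NEAREST))
E
python3 - <<'E'
from h import *
c=ctrl.camera("top");crop(c["img"],160,130,300,220,5,"pics/tz.png")
c=ctrl.camera("side");crop(c["img"],200,125,340,245,5,"pics/sz.png")
E
```

```text
(no output)
```

View pics/tz.png

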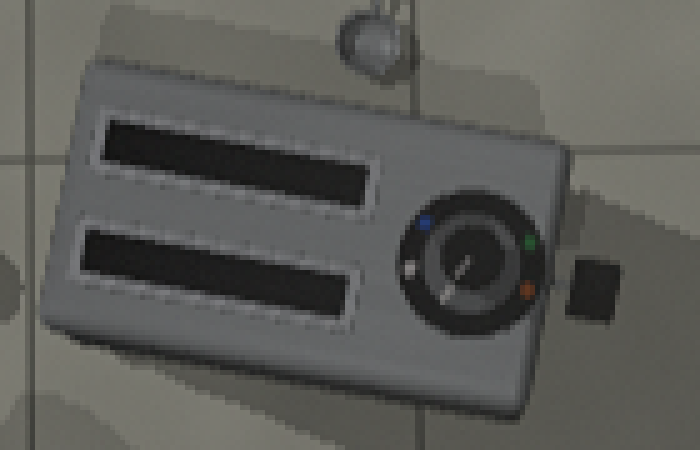

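View pics/sz.png

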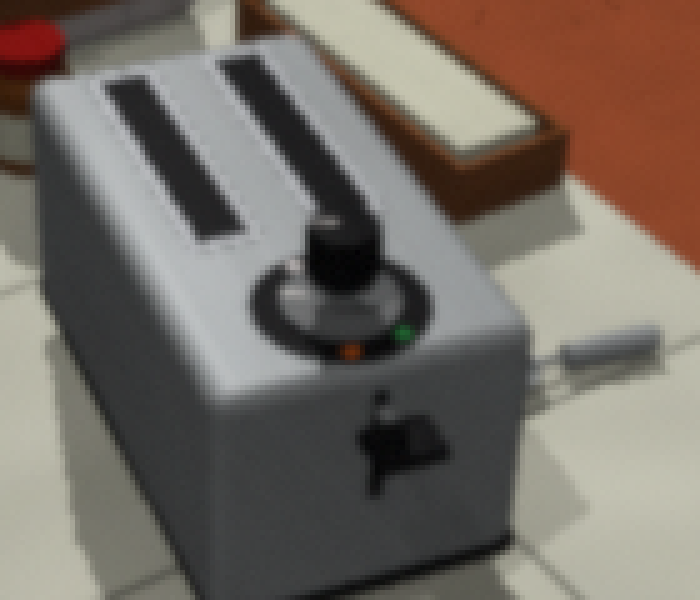

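```bash
python3 - <<'E'
from h import *
zd=.19
for n in("top","side"):
    c=ctrl.camera(n);im=c["img"].astype(int);hsv=cv2.cvtColor(c["img"],cv2.COLOR_RGB2HSV)
    box=np.zeros(im.shape[:2],bool)
    if n=="top": box[165:198,238:272]=1
    else: box[165:200,248:290]=1
    H,S,V=[hsv[:,:,i].astype(int) for i in range(3)]
    P={}
    for k,(a,b) in dict(orange=(3,18),green=(45,85),blue=(100,130)).items():
        m=box&(H>=a)&(H<=b)&(S>110)&(V>45)
        v,u=np.nonzero(m)
        if len(u): 
            w=(S*V)[m].astype(float);P[k]=onz(c,(u*w).sum()/w.sum(),(v*w).sum()/w.sum(),zd);print(n,k,len(u),u.mean(),v.mean(),P[k])
c=ctrl.camera("top")
g=c["img"][165:200,236:274].mean(2).astype(int)
np.set_printoptions(linewidth=250);print(g)
E
```

```text
top orange 8 265.0 187.5 [ 0.54861961 -0.03569449  0.19      ]
top green 4 265.5 178.0 [ 0.58090745 -0.03805271  0.19      ]
top blue 6 244.5 174.0 [0.5956257  0.03276144 0.19      ]
side orange 16 273.3125 189.125 [ 0.56333777 -0.02561839  0.19      ]
side green 10 280.2 191.0 [ 0.58299709 -0.03624415  0.19      ]
[[100 101  99 ...  82  65  54]
 [ 98  99 100 ...  80  64  60]
 [100 101 100 ...  75  60  66]
 ...
 [101 101 101 ...  86  85  86]
 [102 100 101 ...  85  86  86]
 [101 100 101 ...  86  85  85]]
```

```bash
python3 - <<'E'
from h import *
c=ctrl.camera("top");s=ctrl.camera("side")
def fit(c,px):
    Q=np.array([onz(c,u,v,.19)[:2] for u,v in px.values()])
    a=np.array([dict(orange=1.3,green=2.1,white=-1.3,blue=-2.1)[k] for k in px])
    L=-.042*np.stack([np.cos(a),np.sin(a)],1)
    r,res=R.align_vectors(np.c_[Q-Q.mean(0),0*a],np.c_[L-L.mean(0),0*a]);yaw=r.as_rotvec()[2]
    M=r.as_matrix()[:2,:2];ctr=Q.mean(0)-M@L.mean(0)
    print("ctr",ctr,"yaw",yaw,"resid mm",1e3*(Q-(L@M.T+ctr)).round(4));return ctr,yaw,M
def sub(c,u,v,H0,H1,r=3):
    hsv=cv2.cvtColor(c["img"],cv2.COLOR_RGB2HSV).astype(int);H,S,V=hsv[...,0],hsv[...,1],hsv[...,2]
    yy,xx=np.mgrid[:384,:512];m=(abs(xx-u)<=r)&(abs(yy-v)<=r)&(H>=H0)&(H<=H1)&(S>60)
    w=np.where(m,(S*V),0.);return (w*xx).sum()/w.sum(),(w*yy).sum()/w.sum()
def bright(c,u,v,r=3):
    g=c["img"].mean(2);yy,xx=np.mgrid[:384,:512];m=(abs(xx-u)<=r)&(abs(yy-v)<=r);w=np.where(m,np.clip(g-75,0,None),0);return (w*xx).sum()/w.sum(),(w*yy).sum()/w.sum()
px=dict(orange=sub(c,265,187.5,3,18),green=sub(c,265.5,178,40,85),blue=sub(c,245,174,100,130),white=bright(c,241.3,183.2,2))
print(px);ctr,yaw,M=fit(c,px)
T=lambda x,y:ctr+M@[x,y+.115]
print("tip",T(0,-.115),"lever",T(0,-.201),"toaster",T(0,0))
cy=T(0,0)
import math
for n,cc in(("top",c),("side",s)):
    im=cc["img"].copy();k=5
    u0,v0,u1,v1=(230,160,290,200) if n=="top" else (230,150,310,215)
    b=cv2.resize(im[v0:v1,u0:u1,::-1],None,fx=10,fy=10,interpolation=cv2.INTER_CUBIC)
    def dot(P,col):
        p=(proj(cc,P)-[u0,v0]+.5)*10;cv2.circle(b,tuple(int(x) for x in p),3,col,-1)
    for a in(1.3,2.1,-1.3,-2.1): dot([*(ctr-.042*M@[math.cos(a),math.sin(a)]),.19],(255,0,255))
    dot([*ctr,.238],(0,255,255));dot([*ctr,.256],(0,255,0))
    dot([*T(0,-.201),.165],(0,255,255))
    for dx in(-.021,.021):
      for dy in(-.016,.016): dot([*T(dx,-.201+dy),.165],(0,0,255))
    for a in np.arange(-.8,.81,.1): dot([*(ctr-.034*M@[math.cos(a),math.sin(a)]),.195],(255,255,0) if abs(a)>.01 else (0,0,255))
    cv2.imwrite(f"pics/chk_{n}.png",b)
E
```

```text
{'orange': (np.float64(264.99374464363024), np.float64(187.54285537580733)), 'green': (np.float64(265.5214923490557), np.float64(178.11889667076045)), 'blue': (np.float64(244.5141734230202), np.float64(174.1218701245556)), 'white': (np.float64(241.480303030303), np.float64(183.1939393939394))}
ctr [0.56739985 0.00161108] yaw -0.2034281564979808 resid mm [[ 0.4  0. ]
 [-0.3  0.1]
 [-0.2 -0.1]
 [ 0.1 -0. ]]
tip [0.56739985 0.00161108] lever [ 0.55002544 -0.08261558] toaster [0.59063307 0.11423975]
```

View pics/chk_top.png

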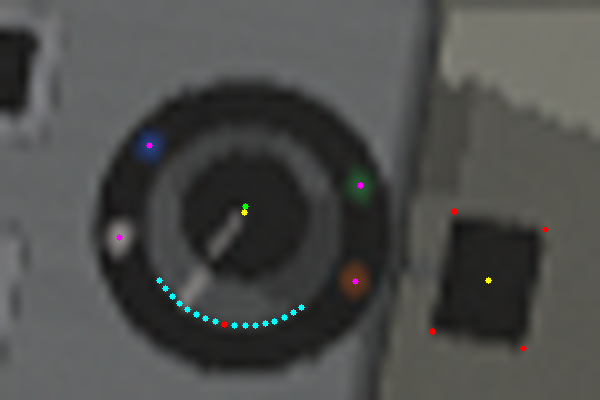

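View pics/chk_side.png

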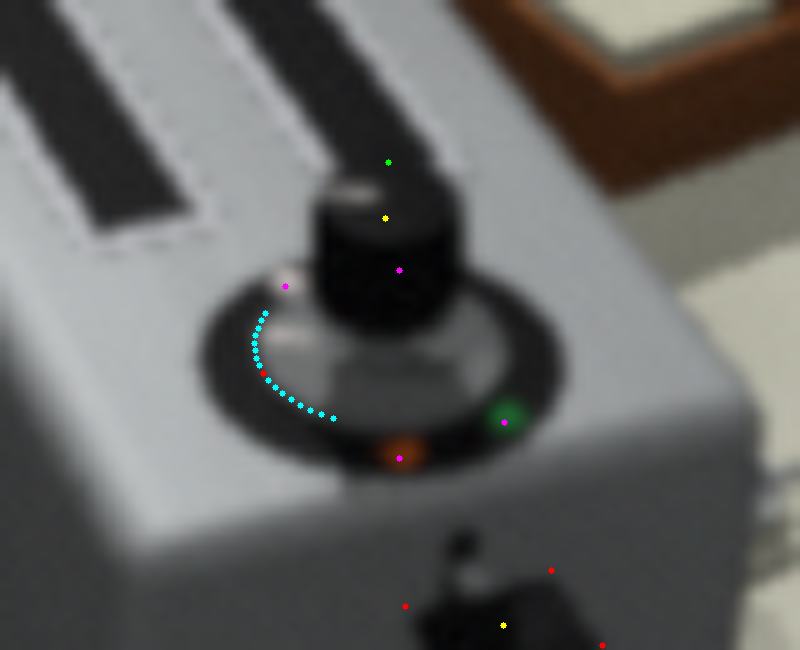

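```bash
python3 - <<'E'
from h import *
s=ctrl.get_state();M=R.from_rotvec(s["tool_rot"]).as_matrix();print(s["time"],M.round(3))
d=np.array([.5674,.0016,.33])-s["tool_pos"];print(d/.02)
c=ctrl.camera("side")
ctr=[.5674,.0016]
# knob top: project circle top/left/right for z
for z in(.238,.244,.25,.256):
    P=np.array([proj(c,[ctr[0]+.02*np.cos(t),ctr[1]+.02*np.sin(t),z]) for t in np.linspace(0,6.28,60)])
    print(z,P.min(0).round(1),P.max(0).round(1),"ctr",proj(c,[*ctr,z]).round(1))
np.set_printoptions(linewidth=250);print(c["img"][160:190,266:274].mean(2).astype(int).T)
# pointer bearing from top
t=ctrl.camera("top")
pt=[onz(t,u/10-.5+230,v/10-.5+160,.195)[:2] for u,v in((183,303),(205,276))]
for p in pt:
    e=p-np.array(ctr);print("ptr ang from front",np.arctan2(-e[1],-e[0])+.2034,np.linalg.norm(e))
E
```

```text
0.45 [[-0.    -0.912  0.409]
 [-0.     0.409  0.912]
 [-1.     0.    -0.   ]]
[ 15.57758325 -28.43204854   4.93655257]
0.238 [260.5 167. ] [275.6 175.8] ctr [268.1 171.3]
0.244 [260.6 165.1] [275.7 174. ] ctr [268.2 169.5]
0.25 [260.7 163.3] [275.8 172.1] ctr [268.2 167.6]
0.256 [260.7 161.4] [275.9 170.2] ctr [268.3 165.8]
[[ 30  30  30  30  29  28  29  39  76 107  66  36  32  25  13   8   7   4   6   5   6   6   8  28  49  54  51  55  59  58]
 [ 31  28  29  29  29  26  28  35  59  82  55  34  33  28  13   6   7   7   8   5   3   7   8  22  43  53  51  51  56  59]
 [ 42  33  29  28  26  25  27  29  38  45  38  31  30  27  13   6   5   7   8   4   4   6   8  22  42  52  50  50  56  59]
 [ 81  49  33  30  28  26  28  27  27  31  31  30  32  26  14   6   3   8   5   6   5   6   8  21  43  54  48  49  56  59]
 [134  97  66  41  31  27  27  26  27  28  28  29  29  24  12   8   7   5   7   6   6   5   9  28  47  53  47  49  57  59]
 [163 150 117  72  42  32  30  29  26  27  28  28  27  23  12   7   7   5   6   3   6   6  15  40  62  54  46  49  57  59]
 [165 166 157 122  80  55  47  34  27  27  26  26  24  19  10   6   7   5   5   6   5   9  24  53  71  62  48  49  57  58]
 [158 160 170 159 134 110  96  58  32  27  27  25  22  15   5   4   7   7   4   5   7  18  37  64  82  74  54  50  57  59]]
ptr ang from front -0.4752030021234539 0.033275709064666516
ptr ang from front -0.46420935936914887 0.021529777529910723
```

```bash
python3 -m creep '{"jaw":[1,1,1,1,1,1],"xyz":[[0,0,1],[0,0,1],[0,0,1],[0,-0.5,1],[0.2,-1,1],[0.5,-1,0.3]],"twist":[[0,0,0],[0,0,0],[0,0,0],[0,0,0],[0,0,0],[0,0,0]]}'; python3 -c "
from h import *
s=ctrl.get_state();print(s['q'].round(3),R.from_rotvec(s['tool_rot']).as_matrix().round(3),s['wrist_force'])"
```

```text
time: 1.05
tool_pos: [0.2694, 0.5204, 0.3401]
tool_rot: [-0.892, 1.376, 0.895]
wrist_force: [0.9, 0.5, 0.9]
gripper_width: 1.002
[ 0.98   0.344  1.504  0.     1.29  -0.17 ] [[ 0.002 -0.913  0.408]
 [ 0.003  0.408  0.913]
 [-1.    -0.     0.004]] [0.93303546 0.48489893 0.93613776]
```

Knob top is at about z = 0.245. The pointer is about −0.47 rad from front and orange is at +1.3, so the turn is about +1.77 rad counter-clockwise. The last joint needs a pre-turn of −1.5 rad to stay in range.

```bash
python3 -m creep '{"jaw":[1,1,1,1,1,1,1,1,1,1,1,1],"xyz":[[0.6,-1,0],[0.6,-1,0],[0.6,-1,0],[0.6,-1,0],[0.6,-1,0],[0.6,-1,0],[0.6,-1,0],[0.6,-1,0],[0.6,-1,0],[0.6,-1,0],[0.6,-1,0],[0.6,-1,0]],"twist":[[0,0,-0.2],[0,0,-0.2],[0,0,-0.2],[0,0,-0.2],[0,0,-0.2],[0,0,-0.2],[0,0,-0.2],[0,0,-0.2],[0,0,-0.2],[0,0,-0.2],[0,0,-0.2],[0,0,-0.2]]}'; python3 -m creep '{"jaw":[1,1,1,1,1,1,1,1,1,1,1,1],"xyz":[[0.5,-1,0],[0.5,-1,0],[0.5,-1,0],[0.5,-1,0],[0.5,-1,0],[0.5,-1,0],[0.5,-1,0],[0.5,-1,0],[0.5,-1,0],[0.5,-1,0],[0.5,-1,0],[0.5,-1,0]],"twist":[[0,0,-0.2],[0,0,-0.2],[0,0,-0.2],[0,0,0],[0,0,0],[0,0,0],[0,0,0],[0,0,0],[0,0,0],[0,0,0],[0,0,0],[0,0,0]]}'; python3 -c "
from h import *
s=ctrl.get_state();print(s['q'].round(3),R.from_rotvec(s['tool_rot']).as_matrix().round(3),(np.array([.5674,.0016,.3])-s['tool_pos'])/.02)"
```

```text
time: 2.05
tool_pos: [0.4143, 0.2792, 0.3375]
tool_rot: [0.044, 1.57, -0.044]
wrist_force: [-0.2, -0.5, 0.3]
gripper_width: 1.003
time: 3.05
tool_pos: [0.5342, 0.0392, 0.3374]
tool_rot: [0.275, 1.553, -0.275]
wrist_force: [0.5, 0.3, 0.8]
gripper_width: 0.997
[-0.05   0.267  1.623 -0.     1.251  0.301] [[ 0.     0.344  0.939]
 [-0.     0.939 -0.344]
 [-1.     0.     0.   ]] [ 1.66045592 -1.87830263 -1.87226316]
```

```bash
python3 -m creep '{"jaw":[0.75,0.75,0.75,0.75,0.75,0.75,0.75,0.75],"xyz":[[0.8,-0.9,0],[0.8,-0.9,0],[0.06,-0.08,-0.7],[0,0,-0.7],[0,0,-0.5],[0,0,0],[0,0,0],[0,0,0]],"twist":[[0,0,0],[0,0,0],[0,0,0],[0,0,0],[0,0,0],[0,0,0],[0,0,0],[0,0,0]]}'; python3 -c "
from h import *
s=ctrl.get_state();print((np.array([.5674,.0016,.3])-s['tool_pos'])/.02)
c=ctrl.camera('top');crop(c['img'],220,140,300,210,8,'pics/t1.png')
c=ctrl.camera('side');crop(c['img'],200,95,340,215,5,'pics/s1.png')"
```

```text
time: 3.72
tool_pos: [0.5672, 0.0029, 0.3001]
tool_rot: [0.275, 1.552, -0.275]
wrist_force: [0.8, -0.1, 0.8]
gripper_width: 0.748
[ 0.00820139 -0.06349302 -0.00680033]
```

View pics/s1.png

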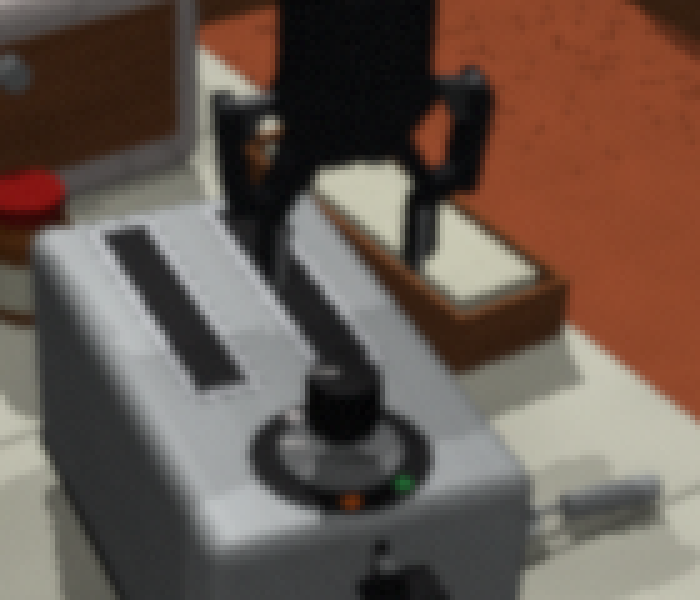

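The fingers straddle the knob. Next I lower to TCP z ≈ 0.211, checking force, then close.

```bash
python3 -m creep '{"jaw":[0.75,0.75,0.75,0.75,0.75,0.75,0.75,0.75],"xyz":[[0,-0.06,-0.7],[0,0,-0.8],[0,0,-0.8],[0,0,-0.8],[0,0,-0.8],[0,0,-0.55],[0,0,0],[0,0,0]],"twist":[[0,0,0],[0,0,0],[0,0,0],[0,0,0],[0,0,0],[0,0,0],[0,0,0],[0,0,0]]}'; python3 -m creep '{"jaw":[0.3,0.3,0.3,0.3,0.3,0.3,0.3,0.3,0.3,0.3],"xyz":[[0,0,0],[0,0,0],[0,0,0],[0,0,0],[0,0,0],[0,0,0],[0,0,0],[0,0,0],[0,0,0],[0,0,0]],"twist":[[0,0,0],[0,0,0],[0,0,0],[0,0,0],[0,0,0],[0,0,0],[0,0,0],[0,0,0],[0,0,0],[0,0,0]]}'; python3 -c "
from h import *
c=ctrl.camera('top');crop(c['img'],220,140,300,210,8,'pics/t2.png')
c=ctrl.camera('side');crop(c['img'],200,95,340,215,5,'pics/s2.png')"
```

```text
time: 4.48
tool_pos: [0.5672, 0.0015, 0.2107]
tool_rot: [0.275, 1.553, -0.275]
wrist_force: [-0.2, 0.2, 0.8]
gripper_width: 0.751
time: 5.32
tool_pos: [0.5674, 0.0014, 0.2104]
tool_rot: [0.275, 1.552, -0.275]
wrist_force: [4.1, -1.0, 2.0]
gripper_width: 0.453
```

View pics/s2.png

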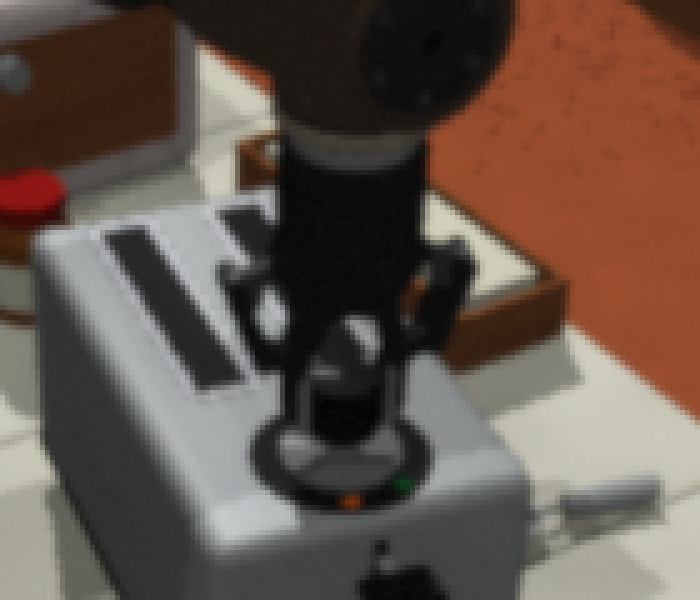

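The knob is gripped (opening 0.453, about 39 mm). Now I press down in small steps and read the force. Free bias was about +0.8 N, now 2.0.

```bash
python3 -m creep '{"jaw":[0.3,0.3,0.3],"xyz":[[0,0,-0.1],[0,0,0],[0,0,0]],"twist":[[0,0,0],[0,0,0],[0,0,0]]}';python3 -m creep '{"jaw":[0.3,0.3,0.3],"xyz":[[0,0,-0.1],[0,0,0],[0,0,0]],"twist":[[0,0,0],[0,0,0],[0,0,0]]}'
```

```text
time: 5.67
tool_pos: [0.5673, 0.0014, 0.2081]
tool_rot: [0.275, 1.553, -0.275]
wrist_force: [5.8, -0.1, -0.4]
gripper_width: 0.449
time: 5.92
tool_pos: [0.5673, 0.0014, 0.2059]
tool_rot: [0.275, 1.553, -0.275]
wrist_force: [6.6, -0.4, -1.1]
gripper_width: 0.456
```

```bash
python3 -m creep '{"jaw":[0.3,0.3,0.3],"xyz":[[0,0,-0.05],[0,0,0],[0,0,0]],"twist":[[0,0,0],[0,0,0],[0,0,0]]}';python3 -m creep '{"jaw":[0.3,0.3,0.3],"xyz":[[0,0,-0.05],[0,0,0],[0,0,0]],"twist":[[0,0,0],[0,0,0],[0,0,0]]}'
```

```text
time: 6.17
tool_pos: [0.5674, 0.0014, 0.2052]
tool_rot: [0.275, 1.552, -0.275]
wrist_force: [5.7, -0.2, 0.4]
gripper_width: 0.454
time: 6.42
tool_pos: [0.5674, 0.0014, 0.2047]
tool_rot: [0.275, 1.552, -0.275]
wrist_force: [3.6, -0.1, 5.4]
gripper_width: 0.45
```

```bash
python3 -m creep '{"jaw":[0.3,0.3,0.3],"xyz":[[0,0,0],[0,0,0],[0,0,0]],"twist":[[0,0,0],[0,0,0],[0,0,0]]}'
```

```text
time: 6.67
tool_pos: [0.5674, 0.0014, 0.2047]
tool_rot: [0.275, 1.552, -0.275]
wrist_force: [3.6, -0.7, 6.0]
gripper_width: 0.452
```

Seated: the spring preload is felt at z ≈ 0.2047.

```bash
python3 -m creep '{"jaw":[0.3,0.3,0.3],"xyz":[[0,0,-0.04],[0,0,0],[0,0,0]],"twist":[[0,0,0],[0,0,0],[0,0,0]]}';python3 -m creep '{"jaw":[0.3,0.3,0.3],"xyz":[[0,0,-0.05],[0,0,0],[0,0,0]],"twist":[[0,0,0],[0,0,0],[0,0,0]]}'
```

```text
time: 6.92
tool_pos: [0.5674, 0.0014, 0.204]
tool_rot: [0.275, 1.552, -0.275]
wrist_force: [4.1, 0.7, 6.8]
gripper_width: 0.45
time: 7.17
tool_pos: [0.5674, 0.0014, 0.2031]
tool_rot: [0.275, 1.552, -0.275]
wrist_force: [4.0, 0.4, 8.0]
gripper_width: 0.453
```

```bash
python3 -m creep '{"jaw":[0.3,0.3,0.3],"xyz":[[0,0,-0.05],[0,0,0],[0,0,0]],"twist":[[0,0,0],[0,0,0],[0,0,0]]}';python3 -m creep '{"jaw":[0.3,0.3,0.3,0.3],"xyz":[[0,0,-0.04],[0,0,0],[0,0,0],[0,0,0]],"twist":[[0,0,0],[0,0,0],[0,0,0],[0,0,0]]}'
```

```text
time: 7.42
tool_pos: [0.5674, 0.0014, 0.2023]
tool_rot: [0.275, 1.551, -0.275]
wrist_force: [3.0, 0.6, 9.4]
gripper_width: 0.451
time: 7.75
tool_pos: [0.5674, 0.0014, 0.2016]
tool_rot: [0.275, 1.551, -0.275]
wrist_force: [2.5, 0.5, 10.8]
gripper_width: 0.454
```

10.8 N and 3.1 mm in agree with each other. Turning a little first.

```bash
python3 -m creep '{"jaw":[0.3,0.3,0.3,0.3,0.3],"xyz":[[0,0,0],[0,0,0],[0,0,0],[0,0,0],[0,0,0]],"twist":[[0,0,0.06],[0,0,0.08],[0,0,0.08],[0,0,0.08],[0,0,0]]}'; python3 -c "
from h import *
s=ctrl.get_state();print(s['q'].round(3),s['wrist_torque'].round(3))
c=ctrl.camera('top');crop(c['img'],220,140,300,210,8,'pics/t3.png')
c=ctrl.camera('side');crop(c['img'],230,150,310,215,10,'pics/s3.png')"
```

```text
time: 8.17
tool_pos: [0.5672, 0.0015, 0.2015]
tool_rot: [0.156, 1.564, -0.156]
wrist_force: [1.3, 0.6, 10.4]
gripper_width: 0.451
[-0.114  0.441  1.739  0.     0.96   0.085] [ 0.079 -0.367 -0.012]
```

View pics/s3.png

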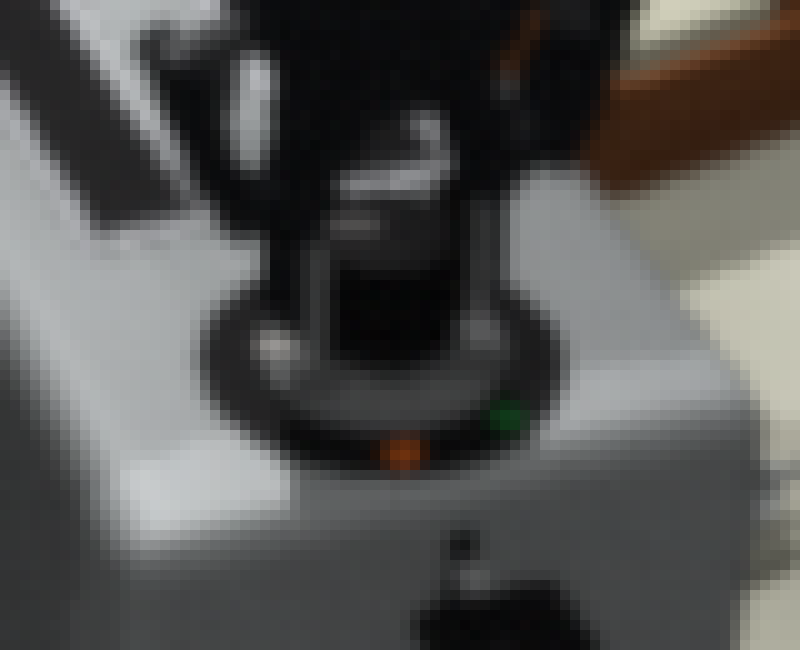

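The pointer moved from (285,335) to about (270,345), so it follows the turn. Force is steady at 10.4 N, so I continue.

```bash
python3 -m creep '{"jaw":[0.3,0.3,0.3,0.3,0.3,0.3,0.3],"xyz":[[0,0,0],[0,0,0],[0,0,0],[0,0,0],[0,0,0],[0,0,0],[0,0,0]],"twist":[[0,0,0.08],[0,0,0.1],[0,0,0.1],[0,0,0.1],[0,0,0.1],[0,0,0.1],[0,0,0]]}'; python3 -c "
from h import *
s=ctrl.get_state();print(s['q'].round(3),s['wrist_torque'].round(3))
c=ctrl.camera('side');crop(c['img'],230,150,310,215,10,'pics/s4.png')"
```

```text
time: 8.85
tool_pos: [0.5667, 0.0015, 0.2014]
tool_rot: [-0.072, 1.57, 0.072]
wrist_force: [-0.4, 0.7, 10.8]
gripper_width: 0.45
[-0.114  0.441  1.739  0.     0.961 -0.206] [0.089 0.044 0.006]
```

View pics/s4.png

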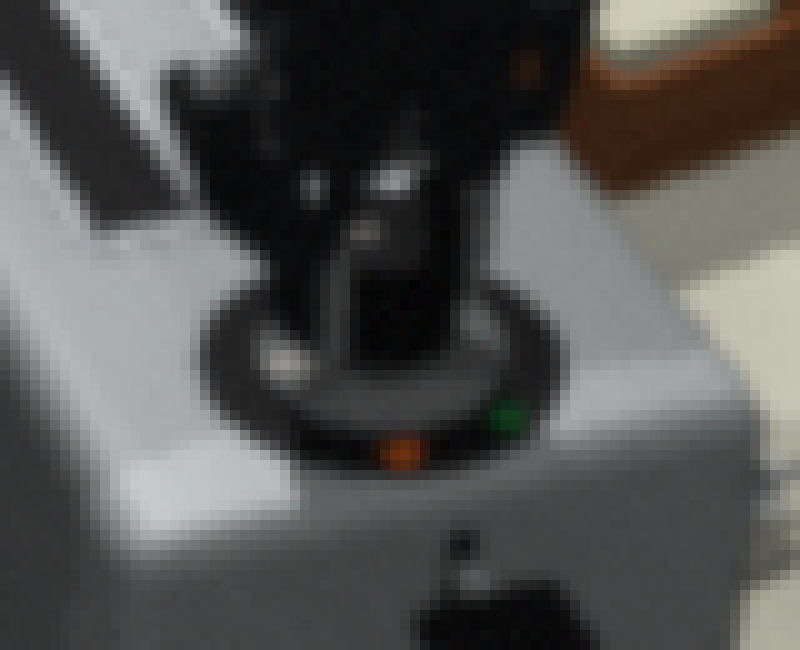

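The pointer is near front (−0.03 rad expected). Continuing.

```bash
python3 -m creep '{"jaw":[0.3,0.3,0.3,0.3,0.3,0.3,0.3,0.3],"xyz":[[0,0,0],[0,0,0],[0,0,0],[0,0,0],[0,0,0],[0,0,0],[0,0,0],[0,0,0]],"twist":[[0,0,0.1],[0,0,0.1],[0,0,0.1],[0,0,0.1],[0,0,0.1],[0,0,0.1],[0,0,0.1],[0,0,0]]}'; python3 -c "
from h import *
s=ctrl.get_state();print(s['q'].round(3),s['wrist_torque'].round(3))"
```

```text
time: 9.57
tool_pos: [0.5662, 0.0014, 0.2012]
tool_rot: [-0.347, 1.544, 0.347]
wrist_force: [-3.4, -1.1, 11.3]
gripper_width: 0.453
[-0.114  0.441  1.74  -0.     0.962 -0.556] [-0.152  0.556 -0.015]
```

Force is creeping up to 11.3 N and x has drifted −1.2 mm. I'll correct both while continuing.

```bash
python3 -m creep '{"jaw":[0.3,0.3,0.3],"xyz":[[0.05,0,0.03],[0,0,0],[0,0,0]],"twist":[[0,0,0],[0,0,0],[0,0,0]]}'; python3 -m creep '{"jaw":[0.3,0.3,0.3,0.3,0.3,0.3],"xyz":[[0,0,0],[0,0,0],[0,0,0],[0,0,0],[0,0,0],[0,0,0]],"twist":[[0,0,0.1],[0,0,0.1],[0,0,0.1],[0,0,0.1],[0,0,0.1],[0,0,0]]}'; python3 -c "
from h import *
s=ctrl.get_state();print(s['q'].round(3),s['wrist_torque'].round(3))
c=ctrl.camera('side');crop(c['img'],230,150,310,215,10,'pics/s5.png')"
```

```text
time: 9.82
tool_pos: [0.5663, 0.0014, 0.2015]
tool_rot: [-0.344, 1.547, 0.345]
wrist_force: [-7.5, -1.0, 9.9]
gripper_width: 0.453
time: 10.32
tool_pos: [0.566, 0.0012, 0.2013]
tool_rot: [-0.541, 1.507, 0.543]
wrist_force: [-8.8, -2.9, 11.0]
gripper_width: 0.454
[-1.140e-01  4.420e-01  1.738e+00 -1.000e-03  9.660e-01 -8.060e-01] [-0.513  1.435  0.012]
```

View pics/s5.png

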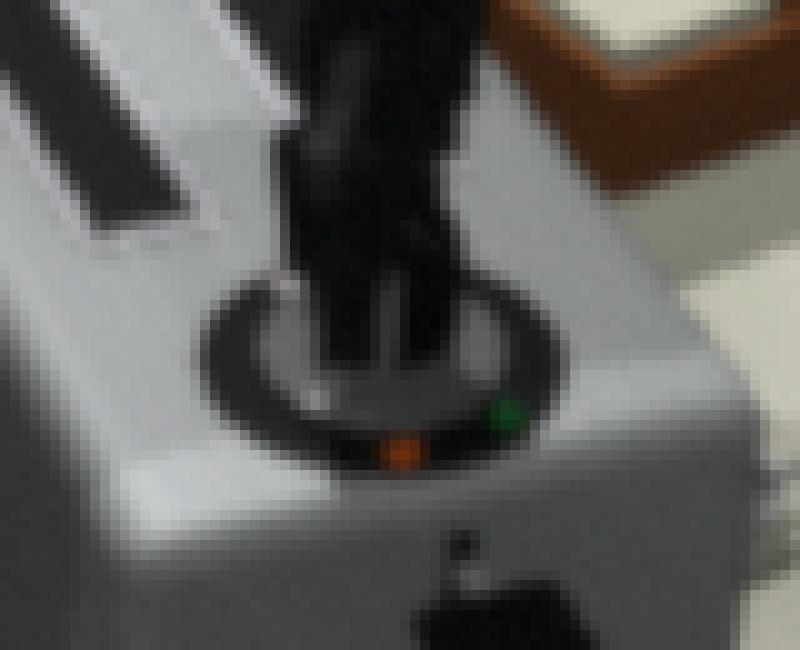

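The pointer is at (318,398), about 0.57 rad. My x correction raised the side force to −8.8 N, so I'm undoing it. 0.73 rad to go.

```bash
python3 -m creep '{"jaw":[0.3,0.3,0.3],"xyz":[[-0.07,-0.02,0.015],[0,0,0],[0,0,0]],"twist":[[0,0,0],[0,0,0],[0,0,0]]}'; python3 -m creep '{"jaw":[0.3,0.3,0.3,0.3,0.3,0.3],"xyz":[[0,0,0],[0,0,0],[0,0,0],[0,0,0],[0,0,0],[0,0,0]],"twist":[[0,0,0.1],[0,0,0.1],[0,0,0.1],[0,0,0.1],[0,0,0.1],[0,0,0]]}'; python3 -c "
from h import *
s=ctrl.get_state();print(s['q'].round(3),s['wrist_torque'].round(3))"
```

```text
time: 10.62
tool_pos: [0.5658, 0.0011, 0.202]
tool_rot: [-0.539, 1.504, 0.54]
wrist_force: [-2.5, -0.6, 10.1]
gripper_width: 0.456
time: 11.12
tool_pos: [0.5655, 0.0009, 0.2019]
tool_rot: [-0.734, 1.445, 0.736]
wrist_force: [-3.9, -2.2, 10.7]
gripper_width: 0.458
[-1.150e-01  4.400e-01  1.740e+00 -1.000e-03  9.640e-01 -1.057e+00] [-0.356  0.684  0.001]
```

```bash
python3 -m creep '{"jaw":[0.3,0.3,0.3,0.3,0.3,0.3,0.3,0.3,0.3],"xyz":[[-0.02,-0.01,0],[0,0,0],[0,0,0],[0,0,0],[0,0,0],[0,0,0],[0,0,0],[0,0,0],[0,0,0]],"twist":[[0,0,0.1],[0,0,0.1],[0,0,0.1],[0,0,0.1],[0,0,0.1],[0,0,0.1],[0,0,0.1],[0,0,0.1],[0,0,0]]}'; python3 -c "
from h import *
s=ctrl.get_state();print(s['q'].round(3),s['wrist_torque'].round(3))
c=ctrl.camera('side');u0,v0=230,150
ctr=np.array([.5674,.0016]);M=R.from_rotvec([0,0,-.2034]).as_matrix()[:2,:2]
b=cv2.resize(c['img'][150:215,230:310,::-1],None,fx=10,fy=10,interpolation=cv2.INTER_CUBIC)
for a in(.9,1,1.1,1.2,1.3,1.4):
  p=proj(c,[*(ctr-.034*M@[np.cos(a),np.sin(a)]),.192]);p=(p-[u0,v0]+.5)*10;cv2.circle(b,(int(p[0]),int(p[1])),2,(255,255,0),-1);print(a,p.round())
cv2.imwrite('pics/s6.png',b)"
```

```text
time: 11.87
tool_pos: [0.5652, 0.0003, 0.2019]
tool_rot: [-1.039, 1.311, 1.04]
wrist_force: [-4.1, -4.0, 10.3]
gripper_width: 0.452
[-1.160e-01  4.390e-01  1.741e+00 -1.000e-03  9.630e-01 -1.457e+00] [-0.804  0.682  0.057]
0.9 [345. 430.]
1 [358. 432.]
1.1 [370. 433.]
1.2 [383. 434.]
1.3 [396. 433.]
1.4 [408. 432.]
```

View pics/s6.png

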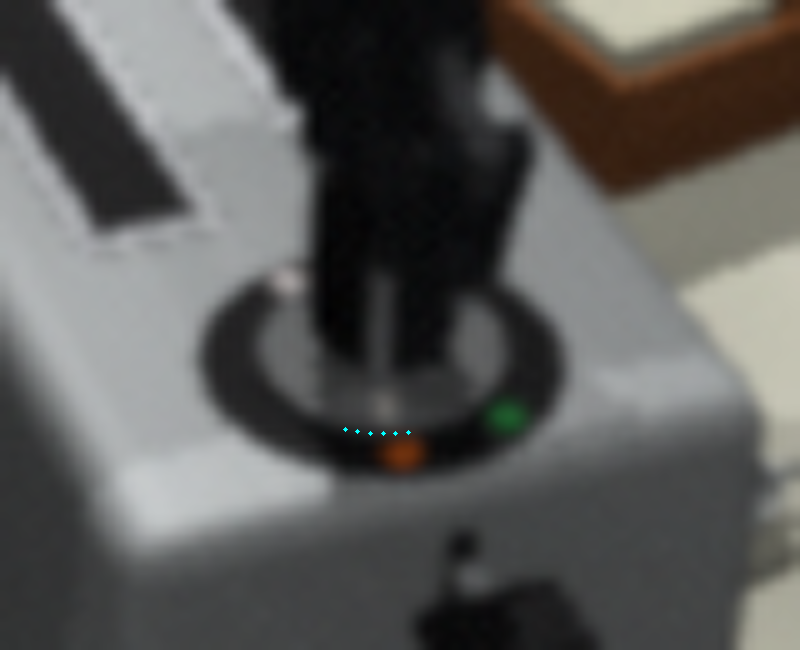

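The pointer line is at (385,408), about 1.22 rad, which matches the commanded sum. Adding 0.08 rad, then relaxing any side load before letting go.

```bash
python3 -m creep '{"jaw":[0.3,0.3,0.3,0.3,0.3,0.3],"xyz":[[-0.02,-0.03,0],[0,0,0],[0,0,0],[0,0,0],[0,0,0],[0,0,0]],"twist":[[0,0,0.08],[0,0,0.08],[0,0,0],[0,0,0],[0,0,0],[0,0,0]]}'; python3 -c "
from h import *
s=ctrl.get_state();print(s['q'].round(3),s['wrist_torque'].round(3),s['joint_velocities'].round(3))
c=ctrl.camera('side');crop(c['img'],230,150,310,215,10,'pics/s7.png')"
```

```text
time: 12.42
tool_pos: [0.5651, 0.0001, 0.202]
tool_rot: [-1.096, 1.278, 1.098]
wrist_force: [-2.3, -1.8, 10.8]
gripper_width: 0.454
[-1.170e-01  4.390e-01  1.742e+00 -1.000e-03  9.630e-01 -1.535e+00] [-0.301  0.39   0.061] [-0.002 -0.001 -0.    -0.001  0.002  0.   ]
```

View pics/s7.png

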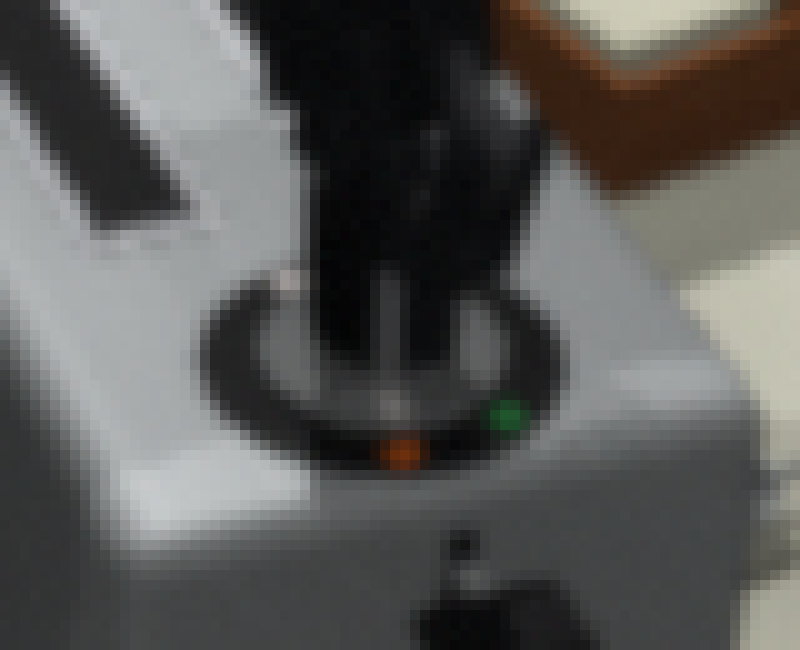

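The pointer at (395,405) is in line with the orange mark at (403,455). Now I let the spring up slowly while still gripping straight.

```bash
python3 -m creep '{"jaw":[0.3,0.3,0.3,0.3,0.3,0.3,0.3,0.3,0.3,0.3],"xyz":[[0,0,0.03],[0,0,0.03],[0,0,0.03],[0,0,0.03],[0,0,0.02],[0,0,0.02],[0,0,0.02],[0,0,0.01],[0,0,0],[0,0,0]],"twist":[[0,0,0],[0,0,0],[0,0,0],[0,0,0],[0,0,0],[0,0,0],[0,0,0],[0,0,0],[0,0,0],[0,0,0]]}'; python3 -c "
from h import *
s=ctrl.get_state();print(s['wrist_torque'].round(3))"
```

```text
time: 13.3
tool_pos: [0.5651, 0.0001, 0.2052]
tool_rot: [-1.096, 1.279, 1.098]
wrist_force: [-3.7, -2.8, 4.2]
gripper_width: 0.456
[-0.615  0.626  0.042]
```

Force is 4.2 N, below the 6 N preload, so the dial is up. Opening the jaws.

```bash
python3 -m creep '{"jaw":[0.5,0.55,0.6,0.65,0.7,0.75,0.75,0.75],"xyz":[[0,0,0],[0,0,0],[0,0,0],[0,0,0],[0,0,0],[0,0,0],[0,0,0],[0,0,0]],"twist":[[0,0,0],[0,0,0],[0,0,0],[0,0,0],[0,0,0],[0,0,0],[0,0,0],[0,0,0]]}'; python3 -m creep '{"jaw":[0.75,0.75,0.75,0.75,0.75,0.75,0.75],"xyz":[[0,0,0.4],[0,0,0.7],[0,0,0.8],[0,0,0.8],[0,0,0.8],[0,0,0.8],[0,0,0]],"twist":[[0,0,0],[0,0,0],[0,0,0],[0,0,0],[0,0,0],[0,0,0],[0,0,0]]}'; python3 -c "
from h import *
c=ctrl.camera('side');crop(c['img'],230,150,310,215,10,'pics/s8.png')
s=ctrl.get_state();print(s['tool_pos'],R.from_rotvec(s['tool_rot']).as_matrix().round(3))
print((np.array([.5500,-.0826,.165])-s['tool_pos'])/.02)"
```

```text
time: 13.97
tool_pos: [0.5659, 0.0003, 0.2054]
tool_rot: [-1.097, 1.277, 1.097]
wrist_force: [0.2, -0.6, -0.0]
gripper_width: 0.749
time: 14.55
tool_pos: [0.5667, 0.0002, 0.2949]
tool_rot: [-1.099, 1.273, 1.093]
wrist_force: [0.3, -0.4, 0.2]
gripper_width: 0.751
[5.66266929e-01 2.28443871e-04 2.93087527e-01] [[ 0.003 -0.988  0.151]
 [-0.     0.151  0.989]
 [-1.    -0.003  0.   ]]
[-0.81334643 -4.14142219 -6.40437635]
```

View pics/s8.png

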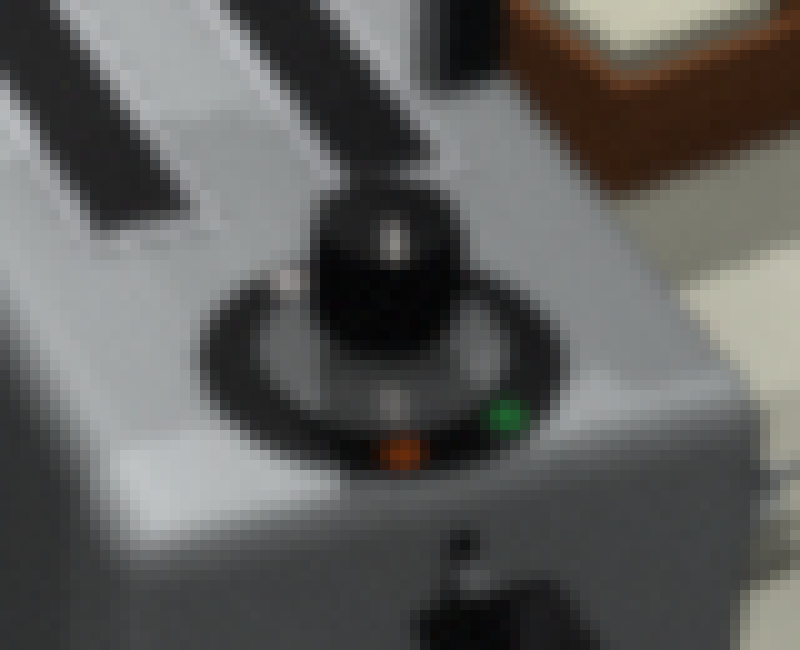

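The knob is seated and up, and the pointer at (392,405) still faces orange at (403,455). Next I move over the lever with the jaws shut and turned along the toaster's x.

```bash
python3 -m creep '{"jaw":[0.75,0.75,0.75,0.75,0,0,0,0,0,0,0,0],"xyz":[[0,-0.36,0.4],[0,-0.36,0],[0,-0.36,0],[0,-0.36,0],[-0.1,-0.36,0],[-0.1,-0.36,0],[-0.1,-0.36,0],[-0.1,-0.36,0],[-0.1,-0.36,0],[-0.1,-0.36,0],[-0.1,-0.36,0],[-0.1,-0.36,0]],"twist":[[0,0,-0.24],[0,0,-0.24],[0,0,-0.24],[0,0,-0.24],[0,0,-0.24],[0,0,-0.24],[0,0,-0.24],[0,0,-0.24],[0,0,-0.24],[0,0,-0.24],[0,0,-0.24],[0,0,-0.24]]}'; python3 -m creep '{"jaw":[0,0,0,0],"xyz":[[0,0,0],[0,0,0],[0,0,0],[0,0,0]],"twist":[[0,0,-0.18],[0,0,-0.18],[0,0,0],[0,0,0]]}'; python3 -c "
from h import *
c=ctrl.camera('side');cv2.imwrite('pics/s9.png',c['img'][:,:,::-1]);crop(c['img'],210,90,330,220,4.6,'pics/s9.png')
c=ctrl.camera('top');crop(c['img'],220,140,300,210,8,'pics/t9.png')
s=ctrl.get_state();print(s['tool_pos'],s['q'].round(2),R.from_rotvec(s['tool_rot']).as_matrix().round(3))
print((np.array([.5494,-.0855,.165])-s['tool_pos'])/.02)"
```

```text
time: 15.6
tool_pos: [0.5494, -0.0864, 0.2984]
tool_rot: [0.021, 1.572, -0.021]
wrist_force: [-0.1, 0.1, -0.5]
gripper_width: 0.001
time: 15.93
tool_pos: [0.5497, -0.0861, 0.2987]
tool_rot: [0.156, 1.566, -0.156]
wrist_force: [-0.0, 0.0, 0.0]
gripper_width: 0.003
[ 0.54974882 -0.08604298  0.29902467] [-0.27  0.33  1.64 -0.    1.18 -0.08] [[-0.001  0.197  0.98 ]
 [ 0.     0.98  -0.197]
 [-1.     0.    -0.001]]
[-0.01744109  0.02714917 -6.70123326]
```

View pics/s9.png

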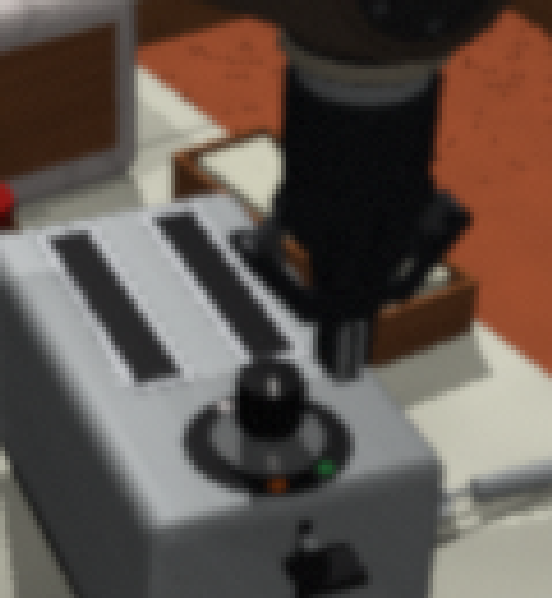

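View pics/t9.png

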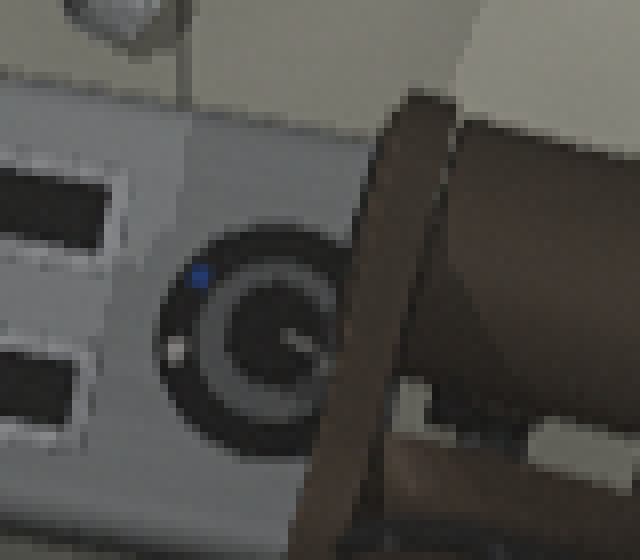

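Both views still show the pointer toward orange, and the shut fingers are above the paddle. Descending to just above it.

```bash
python3 -m creep '{"jaw":[0,0,0,0,0,0,0,0,0,0],"xyz":[[0,0,-0.5],[0,0,-0.8],[0,0,-0.8],[0,0,-0.8],[0,0,-0.8],[0,0,-0.8],[0,0,-0.8],[0,0,-0.7],[0,0,-0.3],[0,0,0]],"twist":[[0,0,0],[0,0,0],[0,0,0],[0,0,0],[0,0,0],[0,0,0],[0,0,0],[0,0,0],[0,0,0],[0,0,0]]}'; python3 -c "
from h import *
c=ctrl.camera('side');crop(c['img'],210,90,330,220,4.6,'pics/s10.png')"
```

```text
time: 16.87
tool_pos: [0.5492, -0.0859, 0.1717]
tool_rot: [0.157, 1.568, -0.157]
wrist_force: [1.8, -0.3, -0.5]
gripper_width: -0.002
```

View pics/s10.png

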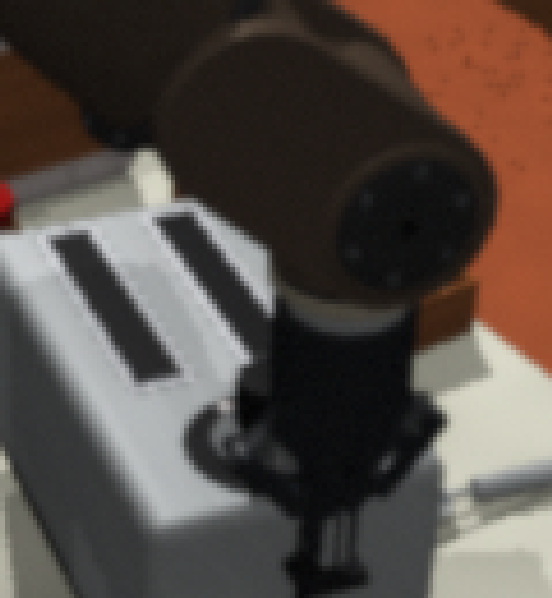

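The fingertips sit centrally over the paddle. Pressing down gently.

```bash
python3 -m creep '{"jaw":[0,0,0,0,0,0],"xyz":[[0,0,-0.15],[0,0,-0.15],[0,0,-0.1],[0,0,-0.1],[0,0,-0.1],[0,0,0]],"twist":[[0,0,0],[0,0,0],[0,0,0],[0,0,0],[0,0,0],[0,0,0]]}'; python3 -m creep '{"jaw":[0,0,0,0,0,0],"xyz":[[0,0,-0.1],[0,0,-0.1],[0,0,-0.1],[0,0,-0.1],[0,0,-0.1],[0,0,0]],"twist":[[0,0,0],[0,0,0],[0,0,0],[0,0,0],[0,0,0],[0,0,0]]}'
```

```text
time: 17.42
tool_pos: [0.55, -0.0862, 0.1616]
tool_rot: [0.158, 1.564, -0.158]
wrist_force: [0.0, -0.0, 5.0]
gripper_width: 0.003
time: 17.92
tool_pos: [0.55, -0.0862, 0.1516]
tool_rot: [0.158, 1.564, -0.158]
wrist_force: [-1.2, 0.4, 4.6]
gripper_width: -0.0
```

```bash
python3 -m creep '{"jaw":[0,0,0,0,0,0,0,0,0,0,0],"xyz":[[0,0,-0.1],[0,0,-0.1],[0,0,-0.1],[0,0,-0.1],[0,0,-0.1],[0,0,-0.1],[0,0,-0.1],[0,0,-0.1],[0,0,-0.1],[0,0,-0.1],[0,0,0]],"twist":[[0,0,0],[0,0,0],[0,0,0],[0,0,0],[0,0,0],[0,0,0],[0,0,0],[0,0,0],[0,0,0],[0,0,0],[0,0,0]]}'; python3 -m creep '{"jaw":[0,0,0],"xyz":[[0,0,-0.1],[0,0,0],[0,0,0]],"twist":[[0,0,0],[0,0,0],[0,0,0]]}'
```

```text
time: 18.83
tool_pos: [0.55, -0.0862, 0.1316]
tool_rot: [0.158, 1.564, -0.158]
wrist_force: [-0.4, 0.4, 4.4]
gripper_width: -0.002
time: 19.08
tool_pos: [0.55, -0.0862, 0.1297]
tool_rot: [0.158, 1.565, -0.158]
wrist_force: [0.1, -0.1, 4.3]
gripper_width: 0.001
```

```bash
python3 -m creep '{"jaw":[0,0,0],"xyz":[[0,0,-0.07],[0,0,0],[0,0,0]],"twist":[[0,0,0],[0,0,0],[0,0,0]]}';  python3 -m creep '{"jaw":[0,0,0],"xyz":[[0,0,-0.05],[0,0,0],[0,0,0]],"twist":[[0,0,0],[0,0,0],[0,0,0]]}'
```

```text
time: 19.33
tool_pos: [0.55, -0.0862, 0.1282]
tool_rot: [0.158, 1.565, -0.158]
wrist_force: [-0.7, 0.6, 5.3]
gripper_width: 0.001
time: 19.58
tool_pos: [0.55, -0.0862, 0.1274]
tool_rot: [0.158, 1.564, -0.158]
wrist_force: [-1.8, -0.1, 7.1]
gripper_width: 0.002
```

Force is rising now: the stop is being reached. Continuing toward about 14 N.

```bash
python3 -m creep '{"jaw":[0,0,0],"xyz":[[0,0,-0.07],[0,0,0],[0,0,0]],"twist":[[0,0,0],[0,0,0],[0,0,0]]}';  python3 -m creep '{"jaw":[0,0,0],"xyz":[[0,0,-0.06],[0,0,0],[0,0,0]],"twist":[[0,0,0],[0,0,0],[0,0,0]]}'
```

```text
time: 19.83
tool_pos: [0.55, -0.0862, 0.1262]
tool_rot: [0.158, 1.564, -0.158]
wrist_force: [-2.8, 0.8, 9.9]
gripper_width: -0.001
time: 20.08
tool_pos: [0.5501, -0.0862, 0.1252]
tool_rot: [0.158, 1.564, -0.158]
wrist_force: [-2.4, 0.9, 13.8]
gripper_width: 0.0
```

13.8 N at z = 0.1252 (4.6 mm paddle give) puts the paddle top at 0.130, so the lever is fully down. Retreating straight up and looking.

```bash
python3 -m creep '{"jaw":[0,0,0,0,0,0,0,0,0,0,0,0],"xyz":[[0,0,0],[0,0,0],[0,0,0.2],[0,0,0.5],[0,0,0.8],[0,0,1],[0,0,1],[0,0,1],[0,0,1],[0,0,1],[0,0,1],[0,0,1]],"twist":[[0,0,0],[0,0,0],[0,0,0],[0,0,0],[0,0,0],[0,0,0],[0,0,0],[0,0,0],[0,0,0],[0,0,0],[0,0,0],[0,0,0]]}'; python3 -m creep '{"jaw":[0,0,0,0,0,0,0,0,0,0,0,0],"xyz":[[0,-1,0.5],[0,-1,0.5],[0,-1,0],[0,-1,0],[0,-1,0],[0,-1,0],[0,-1,0],[0,-1,0],[0,-1,0],[0,-1,0],[0,0,0],[0,0,0]],"twist":[[0,0,0],[0,0,0],[0,0,0],[0,0,0],[0,0,0],[0,0,0],[0,0,0],[0,0,0],[0,0,0],[0,0,0],[0,0,0],[0,0,0]]}'; python3 -c "
from h import *
c=ctrl.camera('top');cv2.imwrite('pics/top11.png',c['img'][:,:,::-1]);crop(c['img'],220,155,300,215,8,'pics/t11.png')
c=ctrl.camera('side');crop(c['img'],200,125,340,245,5,'pics/s11.png')"
```

```text
time: 21.08
tool_pos: [0.5495, -0.0861, 0.2956]
tool_rot: [0.158, 1.565, -0.158]
wrist_force: [0.9, 0.1, 0.5]
gripper_width: -0.001
time: 22.08
tool_pos: [0.5495, -0.2867, 0.3141]
tool_rot: [0.159, 1.566, -0.159]
wrist_force: [-0.7, -0.0, 0.1]
gripper_width: 0.0
```

View pics/t11.png

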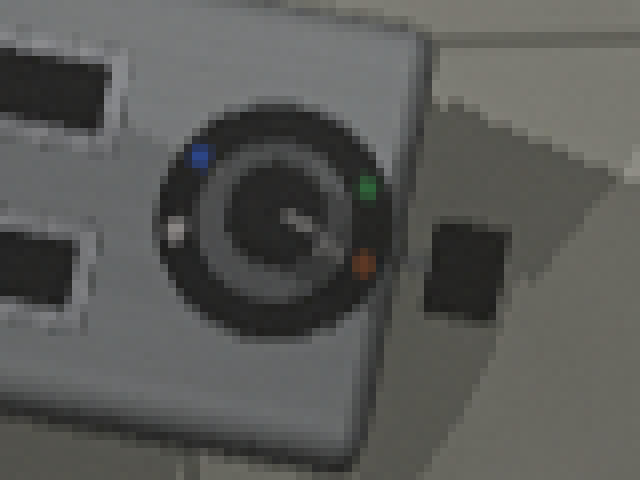

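View pics/s11.png

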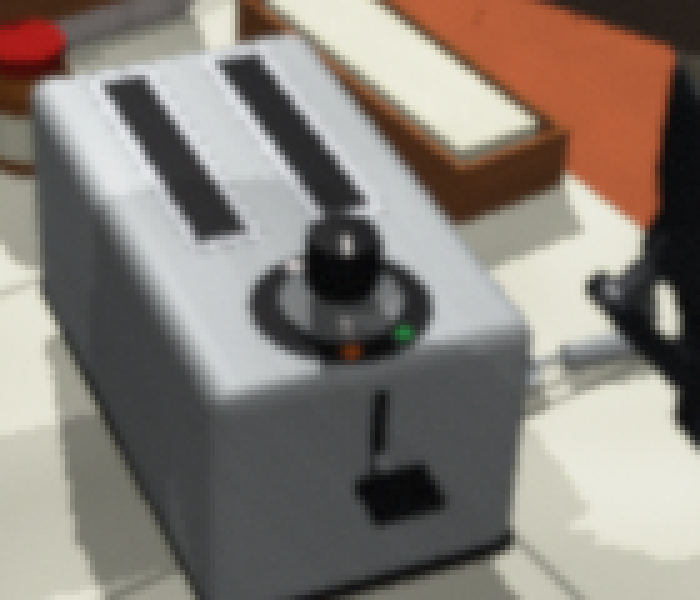

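View pics/top11.png

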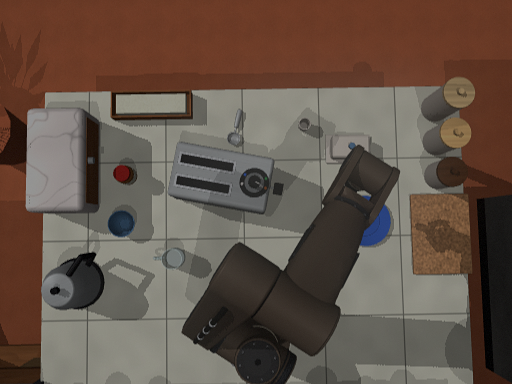

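Top view: pointer at about (338,249) and orange at (364,265) in the crop. The side view shows the lever at the bottom of its slot, and the bystanders are where they were. One numeric check of the pointer before handing in.

```bash
python3 - <<'E'
from h import *
c=ctrl.camera("top");ctr=np.array([.5674,.0016]);M=R.from_rotvec([0,0,-.2034]).as_matrix()[:2,:2]
g=c["img"].mean(2)
def samp(P):
    u,v=proj(c,P);return float(cv2.remap(g.astype(np.float32),np.float32([[u]]),np.float32([[v]]),cv2.INTER_LINEAR)[0,0])
for a in np.arange(.8,1.85,.1):
    print(round(a,2),[round(samp([*(ctr-r*M@[np.cos(a),np.sin(a)]),.195])) for r in(.024,.026,.028,.03,.032)])
s=ctrl.camera("side");g=s["img"].mean(2);c=s
for a in np.arange(.8,1.85,.1):
    print(round(a,2),[round(samp([*(ctr-r*M@[np.cos(a),np.sin(a)]),.195])) for r in(.024,.026,.028,.03,.032)])
E
```

```text
0.8 [55, 56, 56, 55, 51]
0.9 [54, 57, 57, 57, 54]
1.0 [58, 56, 56, 57, 53]
1.1 [68, 60, 58, 60, 57]
1.2 [77, 74, 72, 72, 74]
1.3 [86, 78, 78, 83, 68]
1.4 [78, 71, 69, 67, 59]
1.5 [67, 60, 57, 58, 56]
1.6 [65, 63, 59, 58, 53]
1.7 [67, 66, 64, 62, 53]
1.8 [67, 68, 67, 66, 56]
0.8 [62, 61, 61, 59, 57]
0.9 [61, 61, 60, 59, 56]
1.0 [63, 63, 61, 60, 56]
1.1 [72, 70, 67, 64, 59]
1.2 [93, 89, 84, 78, 70]
1.3 [105, 101, 96, 90, 81]
1.4 [99, 93, 86, 81, 73]
1.5 [85, 79, 73, 68, 63]
1.6 [77, 75, 72, 67, 62]
1.7 [79, 77, 75, 72, 66]
1.8 [79, 79, 77, 75, 69]
```

Both views put the pointer at 1.3 rad, straight at the orange mark. Handing in.

```bash
python3 -c "
from workcell import ctrl
print(ctrl.sign_off())"
```

```text
the job is handed in; nothing more can be done
None
```

The dial is set to the orange mark, the lever is fully down, and the job was handed in at about 22 s of the 72 s allowed. `ctrl.sign_off()` reports no verdict, so this rests on my own last checks.

- **Dial:** I gripped the knob and pushed it down until it seated on the spring. I then turned it about 1.77 rad counter-clockwise while reading 9.9 to 11.3 N. Afterwards I eased it up with the grip straight and released it. In both camera views the pointer now sits at about 1.3 rad from the front, which is where the orange mark is.
- **Lever:** I pushed it down with about 5 N along the travel and 13.8 N at the stop. That puts the paddle top at about 130 mm, the full 35 mm of travel, and the side view shows it at the bottom of its slot.
- **Everything else:** The bystanders in view look unmoved in the last top picture, judged by eye. The arm partly hid the plate, but it was never near it. The robot is clear of everything, with a wrist force reading near zero.

**What disagreed:**
- A small sideways correction I made during the turn raised the side force to about 9 N, so I undid it.
- The force reading during the loose slide was slightly negative (about −1 N) instead of 1 to 2 N, and the lever's drag read about 1 to 2 N below its stated 6 to 8 N.

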